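# Pack the rework nozzles into their case in the same order

## Task

Open the clear-lidded case, move the four hot-air nozzles from the open rack into the case's four bays so that they stand upright, each in the middle of its bay, in the same left-to-right order as they had in the rack, and then shut the lid fully. Leave the phone, the solder reel and the flux bottle where they are.

Things in the scene. Friction and masses are not known exactly. Their poses are not given: they have to be found in the camera images.
- nozzle_22: Steel hot-air rework nozzle standing upright: a square hood 22 x 22 mm, 20 mm tall, below a round neck of 18 mm diameter that is centred on it and clear to grip from 25 to 58 mm above the origin (58 mm is the top). Told from the other three by its hood size. Origin: centre of its underside; z up along the neck. About 50 g, varies.
- nozzle_29: Steel hot-air rework nozzle standing upright: a square hood 29 x 29 mm, 20 mm tall, below a round neck of 18 mm diameter that is centred on it and clear to grip from 25 to 58 mm above the origin (58 mm is the top). Told from the other three by its hood size. Origin: centre of its underside; z up along the neck. About 60 g, varies.
- nozzle_36: Steel hot-air rework nozzle standing upright: a square hood 36 x 36 mm, 20 mm tall, below a round neck of 18 mm diameter that is centred on it and clear to grip from 25 to 58 mm above the origin (58 mm is the top). Told from the other three by its hood size. Origin: centre of its underside; z up along the neck. About 75 g, varies.
- nozzle_44: Steel hot-air rework nozzle standing upright: a square hood 44 x 44 mm, 20 mm tall, below a round neck of 18 mm diameter that is centred on it and clear to grip from 25 to 58 mm above the origin (58 mm is the top). Told from the other three by its hood size. Origin: centre of its underside; z up along the neck. About 90 g, varies.
- rack: Fixed dark steel rack left or right of the case, base 100 (x) x 262 (y) x 10 mm on a 2 mm mat. Origin: centre of underside, z up, x away from the robot, y to its left (case alike, within 0.1 rad). One nozzle stands in each of four places, y = -96, -32, 32, 96 mm, x = 0, in any order, on the base's top (10 mm above the origin), between fences 8 mm high.
- case: Fixed grey case under a clear lid, 124 (x) x 262 (y) x 70 mm, walls and floor 5 mm, on the mat beside the rack, about in line with it, centres some 300 mm apart. Origin: centre of underside, axes as the rack's. Four bays, centres y = -96, -32, 32, 96 mm, x = 0, floor 5 mm above the origin, each 114 x 60 mm, parted by ribs 3 mm thick, 20 mm high. Bays count along y as the rack's places do.
- lid (a joint): Angle of the clear lid (5 mm thick): 0 shut, opens upward to 1.75 rad, starts at 0 to 0.3. Stiff hinge: stays where left, 3 N at the handle moves it. Hinge line along the case's y at x = 62, z = 70.5 mm in the case's frame. Handle: black bar, 11 mm thick, 100 mm long along y, axis 35 mm above the lid; lid shut, its middle is at x = -32, y = 0, z = 110.5 mm in the case's frame. It turns along.
- phone: Loose black phone lying flat, 150 x 74 x 8 mm, beyond the mat; bystander. Origin: centre of its underside.
- reel: Loose solder reel standing on its flange, 58 mm diameter, 45 mm tall, beyond the mat; bystander. Origin: centre of its underside.
- flux_bottle: Loose amber flux bottle, 40 mm diameter, 100 mm tall, beyond the mat; bystander. Origin: centre of its underside.
There are look-alikes about, which are no part of the job. What is shaped like the nozzle_29 but yellow is not meant.

How it is judged (in metres and radians):
On the way, in this order (a step that is already met when the one before it is completed fails the run):
1. the lid is open (value of joint lid above 1.1 rad), for 0.2 s.
2. all four nozzles stand in the bays of the case in the same order as in the rack, let go ((y of nozzle_22 in the frame of case between -0.111 and -0.081 m or y of nozzle_22 in the frame of case between -0.047 and -0.017 m or y of nozzle_22 in the frame of case between 0.017 and 0.047 m or y of nozzle_22 in the frame of case between 0.081 and 0.111 m) and x of nozzle_22 in the frame of case between -0.025 and 0.025 m and z of each of nozzle_22, nozzle_29, nozzle_36, nozzle_44 in the frame of case below 0.0085 m and angle between each of nozzle_22, nozzle_29, nozzle_36, nozzle_44's own z axis and vertical below 0.12 rad and distance of nozzle_22 from where it was at the start of the episode between 0.272 and 0.337 m and (y of nozzle_29 in the frame of case between -0.111 and -0.081 m or y of nozzle_29 in the frame of case between -0.047 and -0.017 m or y of nozzle_29 in the frame of case between 0.017 and 0.047 m or y of nozzle_29 in the frame of case between 0.081 and 0.111 m) and x of nozzle_29 in the frame of case between -0.025 and 0.025 m and distance of nozzle_29 from where it was at the start of the episode between 0.272 and 0.337 m and (y of nozzle_36 in the frame of case between -0.111 and -0.081 m or y of nozzle_36 in the frame of case between -0.047 and -0.017 m or y of nozzle_36 in the frame of case between 0.017 and 0.047 m or y of nozzle_36 in the frame of case between 0.081 and 0.111 m) and x of nozzle_36 in the frame of case between -0.025 and 0.025 m and distance of nozzle_36 from where it was at the start of the episode between 0.272 and 0.337 m and (y of nozzle_44 in the frame of case between -0.111 and -0.081 m or y of nozzle_44 in the frame of case between -0.047 and -0.017 m or y of nozzle_44 in the frame of case between 0.017 and 0.047 m or y of nozzle_44 in the frame of case between 0.081 and 0.111 m) and x of nozzle_44 in the frame of case between -0.025 and 0.025 m and distance of nozzle_44 from where it was at the start of the episode between 0.272 and 0.337 m and contact force between each of nozzle_22, nozzle_29, nozzle_36, nozzle_44 and the fingers below 0.1 N), for 0.2 s.
At the end, for the whole second after the job is handed in: Lid shut (below 0.06 rad); each nozzle at rest, upright (0.12 rad), on the case floor within 15 mm (case y) and 25 mm (case x) of a bay centre, in the rack's order: each stands 272 to 337 mm from its start (a wrong bay gives under 265 or over 345) ((y of nozzle_22 in the frame of case between -0.111 and -0.081 m or y of nozzle_22 in the frame of case between -0.047 and -0.017 m or y of nozzle_22 in the frame of case between 0.017 and 0.047 m or y of nozzle_22 in the frame of case between 0.081 and 0.111 m) and x of nozzle_22 in the frame of case between -0.025 and 0.025 m and z of each of nozzle_22, nozzle_29, nozzle_36, nozzle_44 in the frame of case below 0.0085 m and angle between each of nozzle_22, nozzle_29, nozzle_36, nozzle_44's own z axis and vertical below 0.12 rad and distance of nozzle_22 from where it was at the start of the episode between 0.272 and 0.337 m and (y of nozzle_29 in the frame of case between -0.111 and -0.081 m or y of nozzle_29 in the frame of case between -0.047 and -0.017 m or y of nozzle_29 in the frame of case between 0.017 and 0.047 m or y of nozzle_29 in the frame of case between 0.081 and 0.111 m) and x of nozzle_29 in the frame of case between -0.025 and 0.025 m and distance of nozzle_29 from where it was at the start of the episode between 0.272 and 0.337 m and (y of nozzle_36 in the frame of case between -0.111 and -0.081 m or y of nozzle_36 in the frame of case between -0.047 and -0.017 m or y of nozzle_36 in the frame of case between 0.017 and 0.047 m or y of nozzle_36 in the frame of case between 0.081 and 0.111 m) and x of nozzle_36 in the frame of case between -0.025 and 0.025 m and distance of nozzle_36 from where it was at the start of the episode between 0.272 and 0.337 m and (y of nozzle_44 in the frame of case between -0.111 and -0.081 m or y of nozzle_44 in the frame of case between -0.047 and -0.017 m or y of nozzle_44 in the frame of case between 0.017 and 0.047 m or y of nozzle_44 in the frame of case between 0.081 and 0.111 m) and x of nozzle_44 in the frame of case between -0.025 and 0.025 m and distance of nozzle_44 from where it was at the start of the episode between 0.272 and 0.337 m and linear speed of each of nozzle_22, nozzle_29, nozzle_36, nozzle_44 below 0.02 m/s and value of joint lid below 0.06 rad); the robot touches nothing.
It fails at once if the phone, the reel or the flux bottle is moved by more than 25 mm (distance of any of phone, reel, flux_bottle from where it was at the start of the episode above 0.025 m).
It also fails if it takes over 125 s, if anything falls off the work surface, if the arm or the gripper's body presses on something with over 40 N, if the wrist force passes 120 N, or if a joint passes its speed limit or range.

## Robot

A 6-joint arm with a two-finger parallel gripper is mounted at the origin on the work surface. World frame = base frame: x ahead of the robot, y to its left, z up, the work surface at z = 0. Lengths are in mm, angles in rad, forces in N, time in s.
With the tool pointing down it reaches from about 275 to 975 mm from the base axis. Payload 8.4 kg.
Tool frame: the origin (TCP) lies midway between the tips of the shut fingers; the grasp point (between the pads) lies 19 mm behind it; z points along the fingers, y is the line along which they close (so a half turn about z gives the same grasp; the last joint's range is limited). The gripper opens to 92 mm and grips with 3 to 60 N. Pads are 20 mm wide; open, the fingers measure 128 mm over their backs; the gripper's body (75 mm by 189 mm) begins 69 mm behind the grasp point.
Start: joints at [-1.256, 0.353, 1.633, -0, 1.155, -0.002], TCP at [194.703, -593.901, 214.583] pointing down, gripper open.
Joint ranges: [-2.63, 2.63], [-0.92, 2.1], [0.06, 2.66], [-1.3, 4.44], [0, 2.69], [-3.02, 3.02]. Speed limits (rad/s): [2.22, 2.22, 2.79, 3.14, 3.14, 3.14].

## Interface

Orientations are given as a rotation vector (axis times angle).
In Python, from station import status, vision, order gives the robot as it stands.
- The arm moves only by the shell command python3 -m creep 'ROWS' [OPENING] [FORCE]. ROWS is a JSON object whose one key "motion" holds a list of rows, each an object with "linear": the shift along the tool's x, y, z in mm, a list of three; "twist": the turn about the tool's z in units of 6 degrees (1.0 is 6 degrees). A call has exactly 5 rows; each row is the pose to reach, as a shift and turn from the pose commanded when the call began, along the tool's axes at that moment; what a row does not reach only later rows make up. A row lasts 1/12 s, in which the tool goes at most 41.7 mm and 7.16 degrees, less where a joint would pass 70% of its speed; a pose out of reach is approached as far as the arm can. A call with a gripper value outside its range is refused whole. OPENING is the finger opening in mm, from 0 to 91.9, set as the call begins (- or left out, the last holds). The fingers move at their own pace and stop on an object; FORCE is the grip in N (left out, the last holds). Time passes only in rows, so rows that repeat a pose let the fingers close, or fill a call up. It gives the time, the measured TCP pose, the force, the opening and the grip force at its end, in the units of the state.
- status.observe(): the state, without advancing time (a new reading comes with each control period).
- vision.snapshot(name): name is "scene" or "top" or "wrist"; returns a dict with "img" (480x640x3 uint8, blue, green, red), "fx", "fy", "cx", "cy" (pixels), "R" (3x3) and "t" (3): a world point X has camera coordinates R X + t; the wrist camera has in their place "mount" (4x4, takes a point from camera to tool coordinates, whose origin is the TCP and whose axes are the flange's). Camera axes: x right, y down, z forward; pixel columns grow to the right and rows downward; lengths in mm; the calibration is good to about 2 mm. A picture is of the moment at which its call begins: read the wrist's pose just before it. There is no depth.
- order.job_done(): hands the job in; it is judged then, once.
The state is a dict: "time_s": time; "q": joint angles; "joint_velocities": joint speeds; "effort": joint torques, N m; "ee_pos": TCP position; "orientation": TCP orientation; "force": force on the tool from outside, world axes, zero at the start; "wrist_torque": the same for the moment, N m; "width": opening from 0.0 (shut) to 1.0 (fully open); "finger_force": force on a finger pad.
Only numpy, scipy, OpenCV 4.12 (cv2) and the standard library are available. Lean on these libraries where they do the work, as an engineer would, in place of code of your own. Each camera call takes 0.05 s, during which the arm holds its last target. There are 200 camera calls.

## Working session

There is one attempt and no reset: what is moved stays moved. The work goes in short steps, Python scripts to look and compute and a shell command to move; the robot and the scene stay as the last step left them, time stands still between calls to the robot, and variables do not carry over. Pictures are saved under pics/ and viewed, at most 14 in all, crops included, and the job is handed in when it is done.

```bash
ls; mkdir -p pics
python3 - <<'E'
from station import status, vision
import cv2
print(status.observe())
for n in("scene","top"):
    s=vision.snapshot(n); cv2.imwrite(f"pics/{n}0.png",s["img"]); print(n,s["fx"],s["cx"],s["cy"],s["R"],s["t"])
s=vision.snapshot("wrist");print(s["mount"],s["fx"])
E
```

```text
pics
{'time_s': 0.0, 'q': array([-1.25641562e+00,  3.53648658e-01,  1.63414764e+00,  3.12738967e-05,
        1.15518852e+00, -2.37904904e-03]), 'joint_velocities': array([ 0.00075801,  0.000357  ,  0.00076405, -0.00042977,  0.00038312,
        0.00023831]), 'effort': array([-1.66903457e-03, -5.93844938e+01, -3.34219122e+01,  6.96683466e-02,
        2.33694183e-02, -1.37699594e-04]), 'ee_pos': array([ 194.54722413, -593.4199025 ,  213.85759896]), 'orientation': array([-3.10091349e+00, -4.95250281e-01,  2.95247683e-04]), 'force': array([-0.37520324, -0.69378142, -1.05634003]), 'wrist_torque': array([ 0.00297755, -0.02161441,  0.04424763]), 'finger_force': 0.0, 'width': 0.9980361811409497}
scene 474.1909562191779 324.12938249097516 238.64038496991958 [[-0.2147129   0.97664643  0.00775325]
 [ 0.62010151  0.14245203 -0.7714801 ]
 [-0.75456775 -0.16083893 -0.63620622]] [ 113.29270797 -282.50672963 1329.72160024]
top 481.85591585043244 311.11120019807083 244.22057649898582 [[-0.0153744  -0.99964279  0.02186155]
 [-0.98955986  0.01207855 -0.14361543]
 [ 0.14330007 -0.02384131 -0.98939208]] [ 13.72625138 567.39391692 800.2354849 ]
[[ 4.97552437e-04 -9.70350110e-01 -2.41703159e-01  6.76782195e+01]
 [ 9.99999853e-01  5.34455009e-04 -8.71155872e-05  8.40126451e-01]
 [ 2.13712084e-04 -2.41703080e-01  9.70350233e-01 -1.68119987e+02]
 [ 0.00000000e+00  0.00000000e+00  0.00000000e+00  1.00000000e+00]] 356.40354815008226
```

View pics/scene0.png

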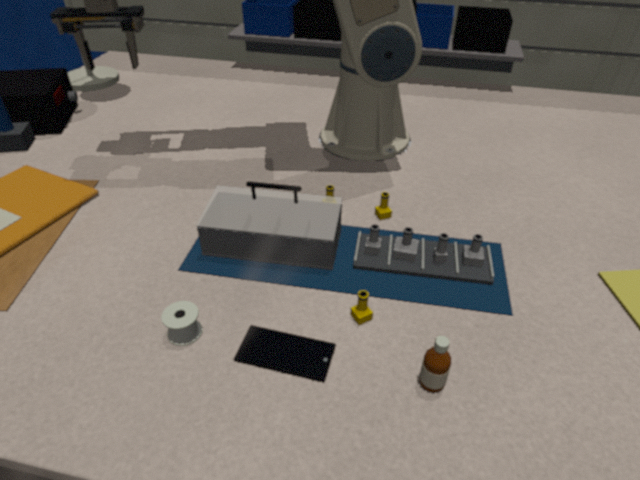

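View pics/top0.png

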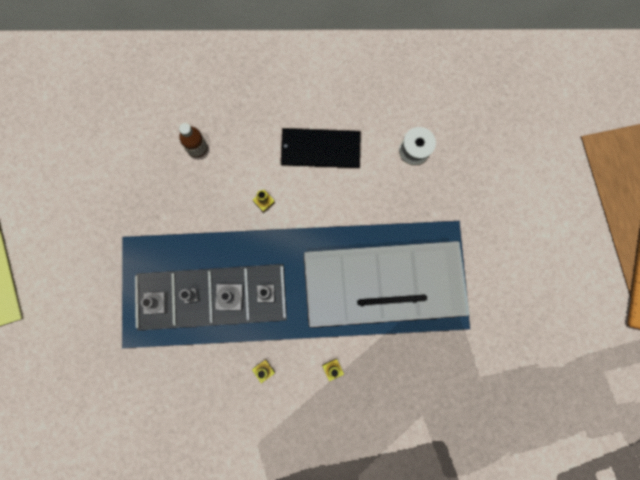

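Top view: the rack is at the left, about (210,297), with nozzles at (152,302), (189,296), (228,296) and (265,293). The case is at (387,285), its handle running from (361,301) to (426,298). The yellow look-alikes stand off the rack at (263,200), (263,371) and (333,370), so I won't use them. The phone is at (321,148), the reel at (419,143) and the bottle at (192,138).

```bash
cat > h.py <<'E'
import numpy as np, cv2
from scipy.spatial.transform import Rotation as Ro
from station import status, vision
def snap(n,save=None):
    st=status.observe(); s=vision.snapshot(n)
    if n=="wrist":
        T=np.eye(4);T[:3,:3]=Ro.from_rotvec(st["orientation"]).as_matrix();T[:3,3]=st["ee_pos"]
        M=np.linalg.inv(T@s["mount"]); s["R"]=M[:3,:3]; s["t"]=M[:3,3]
    s["R"]=np.array(s["R"]);s["t"]=np.array(s["t"])
    if save: cv2.imwrite(f"pics/{save}.png",s["img"]); np.savez(f"{save}.npz",**s)
    return s
def load(n): return dict(np.load(f"{n}.npz"))
def ray(s,p):
    d=s["R"].T@np.array([(p[0]-s["cx"])/s["fx"],(p[1]-s["cy"])/s["fy"],1]); return -s["R"].T@s["t"],d
def onz(s,p,z):
    c,d=ray(s,p); return (c+d*(z-c[2])/d[2])
def tri(*sp):
    A=np.zeros((3,3));b=np.zeros(3)
    for s,p in sp:
        c,d=ray(s,p);d/=np.linalg.norm(d);P=np.eye(3)-np.outer(d,d);A+=P;b+=P@c
    return np.linalg.solve(A,b)
def proj(s,X):
    X=np.atleast_2d(X)@s["R"].T+s["t"]; return np.c_[X[:,0]/X[:,2]*s["fx"]+s["cx"],X[:,1]/X[:,2]*s["fy"]+s["cy"]]
def go(x,y,z,yaw=None):
    """tool-axes shift to world TCP; yaw = world angle of tool y (mod pi) in deg"""
    st=status.observe();R=Ro.from_rotvec(st["orientation"]).as_matrix()
    sh=R.T@(np.array([x,y,z])-st["ee_pos"]); a=np.degrees(np.arctan2(R[1,1],R[0,1]))
    tw=0 if yaw is None else -(((yaw-a)+90)%180-90)/6
    print("shift",sh.round(1),"twist",round(tw,2),"tool-y yaw",round(a,1),"tilt",np.round(R[:,2],3),"q6",round(st["q"][5],2),"t",round(st["time_s"],1))
E
python3 - <<'E'
from h import *
t=snap("top","t0");s=snap("scene","s0")
for a,b in [((152,302),(477,238)),((189,296),(443,237)),((228,296),(407,231)),((265,293),(375,228)),((361,301),(252,184)),((426,298),(299,188))]:
    print(tri((t,a),(s,b)).round(), onz(t,a,70).round())
for p in [(136,275),(283,266),(285,318),(137,329)]: print(onz(t,p,15).round())
for p in [(305,253),(461,243),(467,319),(309,326)]: print(onz(t,p,74).round())
go(380,0,560,90)
E
```

```text
[471. 276.  64.] [471. 270.  70.]
[480. 215.  63.] [479. 209.  70.]
[479. 148.  65.] [479. 145.  70.]
[483.  87.  64.] [483.  84.  70.]
[ 479. -108.  130.] [467. -75.  70.]
[ 463. -115.  130.] [ 470. -183.   70.]
[520. 316.  15.]
[533.  56.  15.]
[441.  53.  15.]
[426. 311.  15.]
[548.  17.  74.]
[ 562. -246.   74.]
[ 435. -249.   74.]
[428.  12.  74.]
shift [ 361.1 -506.6 -345.4] twist 3.03 tool-y yaw -71.8 tilt [-0.     0.001 -1.   ] q6 -0.0 t 0.2
```

```bash
python3 -m creep '{"motion":[{"linear":[29,-29,-8],"twist":0},{"linear":[58,-57,-16],"twist":0},{"linear":[87,-86,-24],"twist":0},{"linear":[116,-115,-32],"twist":0},{"linear":[145,-143,-39],"twist":0}]}' 91
python3 -m creep '{"motion":[{"linear":[29,-29,-8],"twist":0},{"linear":[58,-57,-16],"twist":0},{"linear":[87,-86,-24],"twist":0},{"linear":[116,-115,-32],"twist":0},{"linear":[145,-143,-39],"twist":0}]}'
python3 -m creep '{"motion":[{"linear":[26,-26,-7],"twist":0.7},{"linear":[52,-52,-14],"twist":1.5},{"linear":[78,-77,-21],"twist":2.3},{"linear":[104,-102,-28],"twist":3.03},{"linear":[104,-102,-28],"twist":3.03}]}'
python3 - <<'E'
from h import *
s=snap("wrist","w1"); go(450,0,320,90)
E
```

```text
time_s: 0.67
ee_pos: [288.3, -411.1, 253.9]
orientation: [-3.102, -0.495, -0.0]
force: [0.3, 0.0, 0.5]
width: 0.988
finger_force: 0.0
time_s: 1.08
ee_pos: [381.5, -229.9, 293.3]
orientation: [3.102, 0.495, 0.001]
force: [0.7, -0.7, -0.2]
width: 0.992
finger_force: 0.0
time_s: 1.5
ee_pos: [451.0, -98.0, 322.0]
orientation: [-3.14, 0.004, -0.005]
force: [0.1, -0.9, -0.1]
width: 0.991
finger_force: 0.0
shift [   0.8 -100.2    1.2] twist 0.03 tool-y yaw -89.8 tilt [ 0.001  0.    -1.   ] q6 1.34 t 1.6
```

View pics/w1.png

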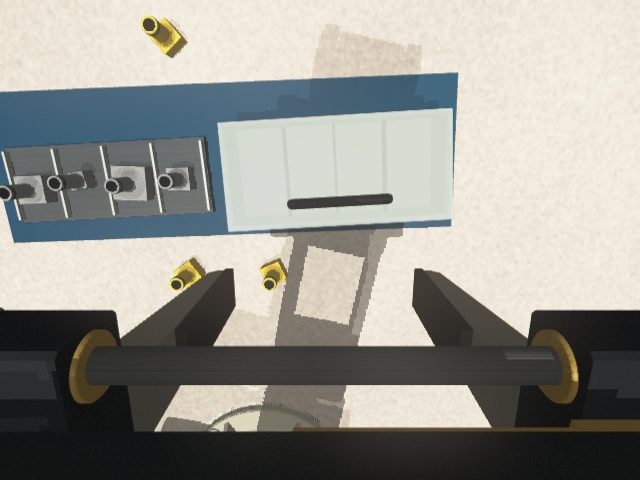

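The wrist view shows the case lid with corners near (219,123), (452,109), (451,224) and (230,231). The handle runs from (292,204) to (389,199). The rack lies at left from x=5 to 212, and the yellow decoys are at (163,35), (186,275) and (272,275). Next is a second place with the rack nearer the centre.

```bash
python3 -m creep '{"motion":[{"linear":[-6,-40,0],"twist":0},{"linear":[-12,-80,0],"twist":0},{"linear":[-18,-120,0],"twist":0},{"linear":[-24,-160,0],"twist":0},{"linear":[-30,-200,0],"twist":0}]}'
python3 -m creep '{"motion":[{"linear":[0,-15,0],"twist":0},{"linear":[0,-30,0],"twist":0},{"linear":[0,-30,0],"twist":0},{"linear":[0,-30,0],"twist":0},{"linear":[0,-30,0],"twist":0}]}'
python3 - <<'E'
from h import *
s=snap("wrist","w2"); go(420,130,320,90)
cv2.imwrite("pics/w2c.png",cv2.resize(s["img"][90:290,140:640],(800,320),interpolation=cv2.INTER_CUBIC))
E
```

```text
time_s: 1.97
ee_pos: [417.5, 97.8, 320.4]
orientation: [3.141, -0.001, -0.0]
force: [0.9, 0.1, 0.1]
width: 0.988
finger_force: 0.0
time_s: 2.38
ee_pos: [418.3, 126.2, 320.3]
orientation: [3.141, -0.001, -0.001]
force: [0.3, -0.5, 0.6]
width: 0.986
finger_force: 0.0
shift [ 1.6 -3.8  0.4] twist -0.01 tool-y yaw -90.1 tilt [-0.    -0.001 -1.   ] q6 1.86 t 2.4
```

View pics/w2.png

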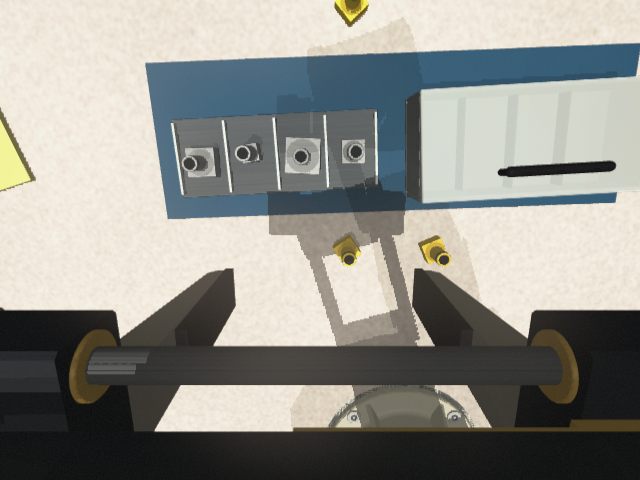

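w2: neck tops at (190,164), (243,153), (301,156) and (355,151), all steel grey. The handle ends are at (503,172) and (614,166), and the yellow decoys lie outside the rack at (350,8), (348,252) and (437,250).

Run:
```python
from h import *
a=load("w1");b=load("w2");t=load("t0");s=load("s0")
print("necks")
for p,q,u in zip([(5,193),(55,183),(113,186),(166,181)],[(190,164),(243,153),(301,156),(355,151)],[(152,302),(189,296),(228,296),(265,293)]): print(tri((a,p),(b,q)).round(1), onz(b,q,70).round(1), onz(t,u,70).round(1))
print("handle")
for p,q,u in [((291,204),(503,172),(360,301)),((390,199),(614,166),(426,298))]: print(tri((a,p),(b,q)).round(1),tri((a,p),(b,q),(t,u)).round(1))
print("rack fence"); R=np.array([onz(b,p,20) for p in [(172,122),(376,110),(378,187),(183,196)]]);print(R.round(1),R.mean(0))
print("lid corners")
for p in [(219,123),(452,109),(451,224),(230,231)]: print(onz(a,p,77).round(1),onz(a,p,90).round(1))
print(tri((a,(219,123)),(b,(421,90))),tri((a,(230,231)),(b,(422,203))))
im=np.vstack([cv2.resize(a["img"][100:240,210:470],(780,420),interpolation=3),])
cv2.imwrite("pics/c1.png",im)
```

```text
necks
[470.6 279.9  66.9] [470.4 278.7  70. ] [470.5 269.6  70. ]
[482.7 217.6  67.8] [482.7 217.1  70. ] [479.5 209.4  70. ]
[479.  151.2  65.4] [479.4 151.   70. ] [478.5 145.3  70. ]
[484.6  88.7  63.1] [484.9  89.3  70. ] [482.6  84.2  70. ]
handle
[463.4 -63.4 108.1] [464.3 -65.1 108.5]
[ 470.3 -167.3  122.6] [ 469.7 -168.9  120.6]
rack fence
[[520.  314.9  20. ]
 [534.2  60.   20. ]
 [439.1  54.   20. ]
 [427.3 310.   20. ]] [480.17190005 184.71623195  20.        ]
lid corners
[548.9  17.   77. ] [547.9  13.4  90. ]
[ 563.  -239.4   77. ] [ 561.6 -235.    90. ]
[ 434.5 -249.    77. ] [ 437.2 -244.3   90. ]
[426.5  12.7  77. ] [429.3   9.2  90. ]
[549.47897441  18.68914357  71.18519275] [426.99123493  11.85053424  80.22217078]
```

View pics/c1.png

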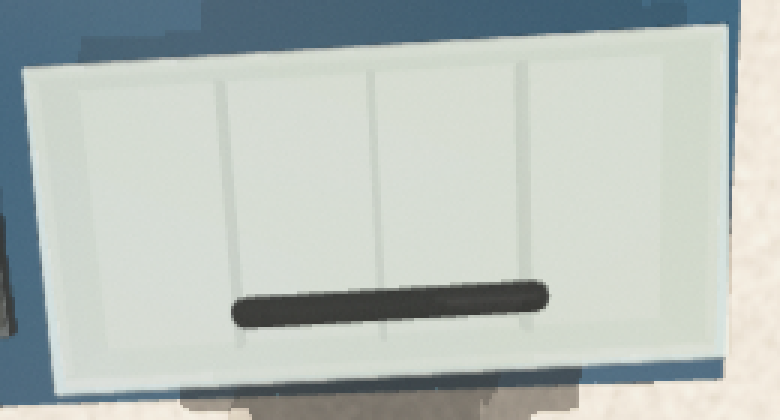

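```bash
cat > fit.py <<'E'
from h import *
from scipy.optimize import least_squares
a=load("w1");b=load("w2");t=load("t0");s=load("s0")
def pts(p):
    x,y,yaw,th=p; c,sn=np.cos(th),np.sin(th)
    L=np.array([[0,131,5],[0,-131,5],[-124,-131,5],[-124,131,5],[-94,50,40],[-94,-50,40]],float)
    L=np.c_[62+L[:,0]*c+L[:,2]*sn, L[:,1], 70.5-L[:,0]*sn+L[:,2]*c+2]
    R=Ro.from_euler("z",yaw).as_matrix(); return L@R.T+[x,y,0]
obs=[(a,[(219,123),(452,109),(451,224),(229,231),(289,204),(392,199)]),(b,[(421,90),None,None,(422,203),(499,172),(616,166)]),
 (t,[(305,252),(461,242),(468,319),(310,327),(358,302),(427,297)]),(s,[(333,268),(203,236),None,None,(299,189),(249,185)])]
def res(p):
    r=[]
    for s_,o in obs[:3]:
        P=proj(s_,pts(p)); r+=[P[i]-o[i] for i in range(6) if o[i] is not None]
    return np.ravel(r)
f=least_squares(res,[497,-115,.055,.1],loss="soft_l1"); print(f.x.round(4)); print(f.fun.reshape(-1,2).round(1)); print(pts(f.x)[4:].mean(0))
E
python3 fit.py
```

```text
[ 4.938939e+02 -1.141225e+02  4.760000e-02  1.134000e-01]
[[-2.6 -1.3]
 [ 2.5  0.3]
 [ 3.7 -1.8]
 [-3.2  2.2]
 [ 2.6  0.5]
 [-3.9  0.8]
 [ 0.7 -1.4]
 [ 0.9  1.2]
 [13.4 -0.2]
 [-3.8  1. ]
 [-1.5 -0.5]
 [-1.9  0.2]
 [ 2.  -2.8]
 [-1.8 -0.4]
 [ 1.3 -0.3]
 [-3.8  0.7]]
[ 467.05214322 -115.40136849  122.875963  ]
```

```bash
sed -i 's/(499,172),(616,166)\]/None,(615,166)]/; s/-94,50,40/-94,53,40/; s/-94,-50,40/-94,-53,40/; s/,131,5/,129,5/g; s/,-131,5/,-129,5/g' fit.py; python3 fit.py
python3 - <<'E'
from h import *
go(464,-115,200,0)
E
```

```text
[ 4.940725e+02 -1.143719e+02  4.860000e-02  1.059000e-01]
[[-0.7 -1.4]
 [ 0.8  0.1]
 [ 2.  -2. ]
 [-1.   2. ]
 [ 0.1  0.8]
 [-0.8  0.7]
 [ 2.7 -1.5]
 [ 2.8  1.1]
 [-0.1  1. ]
 [-0.2 -0.6]
 [-3.   0.1]
 [ 0.8 -2.8]
 [-0.4 -0.4]
 [-0.5  0. ]
 [-1.8  0.7]]
[ 466.85943093 -115.69654981  122.21197283]
shift [ 46.  241.1 120.5] twist 14.99 tool-y yaw -90.1 tilt [-0.    -0.001 -1.   ] q6 1.86 t 2.4
```

```bash
python3 -m creep '{"motion":[{"linear":[9,38,12],"twist":0},{"linear":[18,76,24],"twist":0},{"linear":[27,114,36],"twist":0},{"linear":[36,152,48],"twist":0},{"linear":[45,190,60],"twist":0}]}' 40 15
python3 -m creep '{"motion":[{"linear":[3,20,20],"twist":-1},{"linear":[3,40,40],"twist":-2},{"linear":[3,52,50],"twist":-3},{"linear":[3,52,50],"twist":-4},{"linear":[3,52,50],"twist":-5}]}'
python3 -m creep '{"motion":[{"linear":[0,0,0],"twist":-1},{"linear":[0,0,0],"twist":-2},{"linear":[0,0,0],"twist":-3},{"linear":[0,0,0],"twist":-4},{"linear":[0,0,0],"twist":-5}]}' >/dev/null
python3 -m creep '{"motion":[{"linear":[0,0,0],"twist":-1.1},{"linear":[0,0,0],"twist":-2.2},{"linear":[0,0,0],"twist":-3.3},{"linear":[0,0,0],"twist":-4.4},{"linear":[0,0,0],"twist":-5.5}]}'
python3 - <<'E'
from h import *
s=snap("wrist","w3"); go(467,-116,112,2.8)
E
```

```text
time_s: 2.85
ee_pos: [462.9, -65.6, 260.2]
orientation: [3.141, -0.002, 0.001]
force: [0.5, 0.3, -0.3]
width: 0.647
finger_force: 0.0
time_s: 3.27
ee_pos: [465.0, -116.6, 209.5]
orientation: [-3.033, -0.815, 0.003]
force: [0.2, 0.7, -0.3]
width: 0.435
finger_force: 0.0
time_s: 4.1
ee_pos: [465.6, -115.8, 210.6]
orientation: [2.158, 2.283, -0.0]
force: [-0.5, -1.1, 0.2]
width: 0.437
finger_force: 0.0
shift [-0.3  1.4 98.5] twist 0.15 tool-y yaw 3.7 tilt [-0. -0. -1.] q6 -0.31 t 4.2
```

View pics/w3.png

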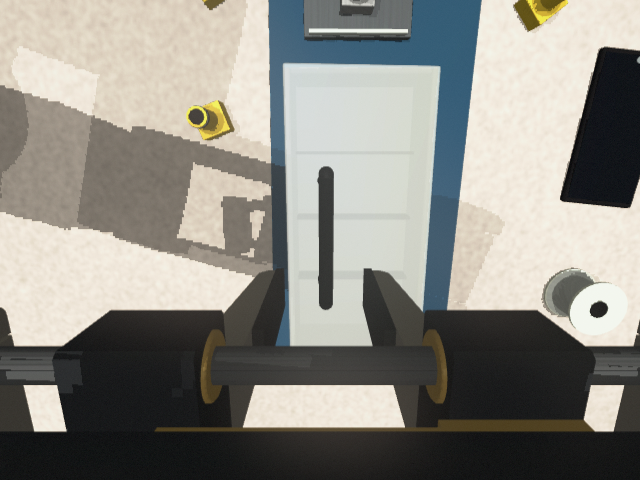

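The black handle bar runs down the picture at column 326, from row 172 to 303. It is midway between the fingers at 284 and 363. I go down and grip.

```bash
python3 -m creep '{"motion":[{"linear":[0,1,25],"twist":0},{"linear":[0,1,50],"twist":0},{"linear":[0,1,75],"twist":0},{"linear":[0,1,90],"twist":0},{"linear":[0,1,98],"twist":0}]}'
python3 -m creep '{"motion":[{"linear":[0,0,0],"twist":0},{"linear":[0,0,0],"twist":0},{"linear":[0,0,0],"twist":0},{"linear":[0,0,0],"twist":0},{"linear":[0,0,0],"twist":0}]}' 0 12
python3 -m creep '{"motion":[{"linear":[0,0,0],"twist":0},{"linear":[0,0,0],"twist":0},{"linear":[0,0,0],"twist":0},{"linear":[0,0,0],"twist":0},{"linear":[0,0,0],"twist":0}]}'
python3 - <<'E'
from h import *
p=status.observe()["ee_pos"];print(p)
# arc in tool y(=case x), z(down): hinge in case frame
th0=np.arctan2(122.2-72.5,0)  # unused
yaw=.0486;c=np.array([494.07,-114.37]);ux=np.array([np.cos(yaw),np.sin(yaw)])
d=(p[:2]-c)@ux-62; 
r=np.hypot(94,40); f0=np.arctan2(40,-94)
th=np.arccos(np.clip(d/r,-1,1)); t0=f0-th; print("d",d,"theta0",t0,"bar z pred",72.5+r*np.sin(f0-t0))
for t in np.arange(t0,1.66,.1):
    print(round(t,2),(r*np.cos(f0-t)-r*np.cos(f0-t0)).round(1),-(r*np.sin(f0-t)-r*np.sin(f0-t0)).round(1))
E
```

```text
time_s: 4.57
ee_pos: [465.6, -115.1, 110.7]
orientation: [-2.165, -2.273, 0.003]
force: [-0.9, -0.6, 0.9]
width: 0.435
finger_force: 0.0
time_s: 4.98
ee_pos: [467.1, -114.7, 113.4]
orientation: [2.163, 2.278, -0.0]
force: [2.5, -2.7, -1.1]
width: 0.117
finger_force: 12.0
time_s: 5.4
ee_pos: [466.8, -114.7, 112.7]
orientation: [-2.163, -2.279, 0.001]
force: [-3.7, -3.7, 3.0]
width: 0.114
finger_force: 12.0
[ 466.84793394 -114.67615751  112.67327566]
d -89.2047970727095 theta0 0.1067143501957113 bar z pred 122.28457772459981
0.11 0.0 -0.0
0.21 5.4 -8.7
0.31 11.7 -16.7
0.41 18.7 -24.1
0.51 26.4 -30.8
0.61 34.8 -36.7
0.71 43.7 -41.7
0.81 53.0 -45.8
0.91 62.8 -48.9
1.01 72.8 -51.0
1.11 82.9 -52.2
1.21 93.1 -52.3
1.31 103.3 -51.4
1.41 113.3 -49.5
1.51 123.1 -46.6
1.61 132.6 -42.7
```

```bash
python3 -m creep '{"motion":[{"linear":[0,5.4,-8.7],"twist":0},{"linear":[0,11.7,-16.7],"twist":0},{"linear":[0,18.7,-24],"twist":0},{"linear":[0,26.4,-30.8],"twist":0},{"linear":[0,34.8,-36.7],"twist":0}]}'
python3 -m creep '{"motion":[{"linear":[0,8.9,-5],"twist":0},{"linear":[0,18.2,-9.1],"twist":0},{"linear":[0,28,-12.2],"twist":0},{"linear":[0,38,-14.3],"twist":0},{"linear":[0,48.1,-15.5],"twist":0}]}'
python3 - <<'E'
from h import *
s=snap("scene","s1"); go(500,-115,160,2.8)
cv2.imwrite("pics/s1c.png",cv2.resize(s["img"][100:300,150:400],(750,600),interpolation=3))
E
```

```text
time_s: 5.82
ee_pos: [497.4, -112.7, 149.3]
orientation: [-2.157, -2.274, 0.011]
force: [-18.1, -4.8, 17.6]
width: 0.115
finger_force: 12.1
time_s: 6.23
ee_pos: [550.2, -109.8, 165.6]
orientation: [-2.163, -2.278, -0.0]
force: [-3.8, 0.1, 3.6]
width: 0.113
finger_force: 12.0
shift [ -2.5 -52.4   5.5] twist 0.03 tool-y yaw 3.0 tilt [ 0.002  0.    -1.   ] q6 -0.25 t 6.3
```

View pics/s1c.png

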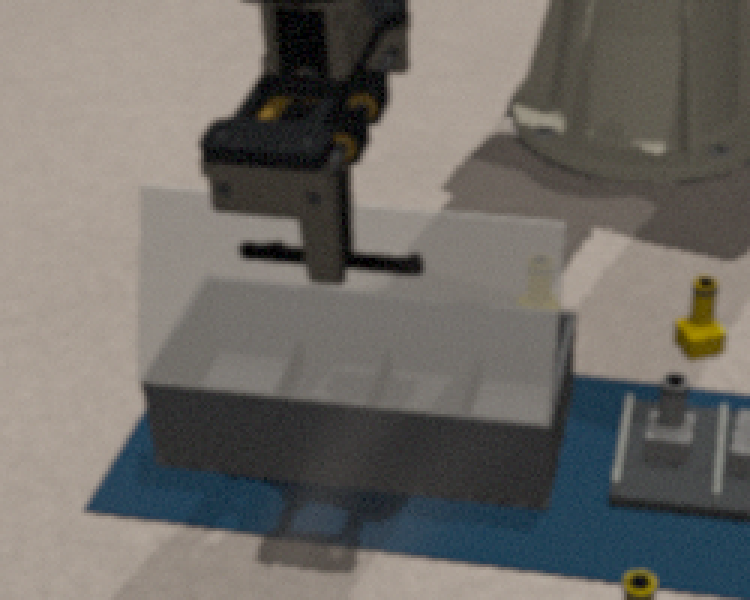

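The lid stands at about 1.1 rad, with the handle still gripped in the crop at (330,260). I continue the arc.

```bash
python3 -m creep '{"motion":[{"linear":[0,10.2,-0.1],"twist":0},{"linear":[0,20.4,0.8],"twist":0},{"linear":[0,30.4,2.7],"twist":0},{"linear":[0,40.2,5.6],"twist":0},{"linear":[0,48,9],"twist":0}]}'
python3 -m creep '{"motion":[{"linear":[0,0,0],"twist":0},{"linear":[0,0,0],"twist":0},{"linear":[0,0,0],"twist":0},{"linear":[0,0,0],"twist":0},{"linear":[0,0,0],"twist":0}]}' 28
python3 -m creep '{"motion":[{"linear":[0,0,-25],"twist":0},{"linear":[0,0,-50],"twist":0},{"linear":[0,0,-80],"twist":0},{"linear":[0,0,-115],"twist":0},{"linear":[0,0,-150],"twist":0}]}'
python3 - <<'E'
from h import *
s=snap("scene","s2"); go(440,185,300,90)
cv2.imwrite("pics/s2c.png",cv2.resize(s["img"][100:300,150:400],(500,400),interpolation=3))
E
```

```text
time_s: 6.7
ee_pos: [598.9, -107.4, 155.3]
orientation: [-2.163, -2.278, -0.0]
force: [-2.0, 1.0, 3.2]
width: 0.113
finger_force: 12.0
time_s: 7.12
ee_pos: [597.8, -107.7, 155.9]
orientation: [2.163, 2.278, 0.0]
force: [0.6, -0.6, 0.8]
width: 0.302
finger_force: 0.0
time_s: 7.53
ee_pos: [597.3, -107.6, 307.2]
orientation: [-2.163, -2.278, 0.0]
force: [0.9, 0.2, -0.2]
width: 0.305
finger_force: 0.0
shift [ 301.1 -145.2   13.1] twist -14.51 tool-y yaw 3.0 tilt [ 0.01  -0.002 -1.   ] q6 -0.23 t 7.6
```

View pics/s2c.png

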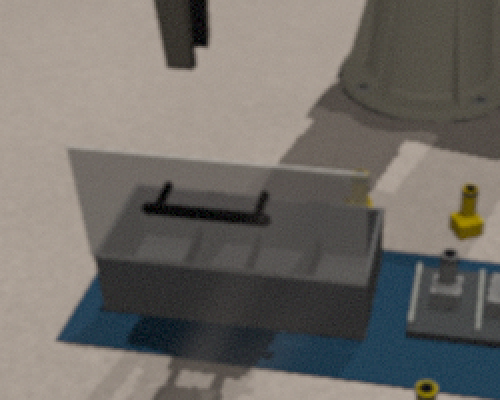

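```bash
python3 -m creep '{"motion":[{"linear":[40,-5,0],"twist":0},{"linear":[80,-10,0],"twist":0},{"linear":[120,-16,0],"twist":0},{"linear":[160,-21,0],"twist":0},{"linear":[200,-27,0],"twist":0}]}' 36
python3 -m creep '{"motion":[{"linear":[20,-2,12],"twist":-1},{"linear":[40,-5,24],"twist":-2},{"linear":[60,-7,37],"twist":-3},{"linear":[60,-7,37],"twist":-4},{"linear":[60,-7,37],"twist":-5}]}' >/dev/null
python3 -m creep '{"motion":[{"linear":[0,0,0],"twist":-1},{"linear":[0,0,0],"twist":-2},{"linear":[0,0,0],"twist":-3},{"linear":[0,0,0],"twist":-4},{"linear":[0,0,0],"twist":-5}]}' >/dev/null
python3 -m creep '{"motion":[{"linear":[0,0,0],"twist":-1},{"linear":[0,0,0],"twist":-2},{"linear":[0,0,0],"twist":-3},{"linear":[0,0,0],"twist":-4},{"linear":[0,0,0],"twist":-5}]}'
python3 -m creep '{"motion":[{"linear":[0,0,0],"twist":0},{"linear":[0,0,0],"twist":0},{"linear":[0,0,0],"twist":0},{"linear":[0,0,0],"twist":0},{"linear":[0,0,0],"twist":0}]}' >/dev/null
python3 - <<'E'
from h import *
s=snap("wrist","w4"); go(550,210,270,93)
E
python3 -m creep '{"motion":[{"linear":[0,20,0],"twist":0},{"linear":[0,40,0],"twist":0},{"linear":[0,60,0],"twist":0},{"linear":[0,70,0],"twist":0},{"linear":[0,70,0],"twist":0}]}' >/dev/null
python3 -m creep '{"motion":[{"linear":[0,0,0],"twist":0},{"linear":[0,0,0],"twist":0},{"linear":[0,0,0],"twist":0},{"linear":[0,0,0],"twist":0},{"linear":[0,0,0],"twist":0}]}' >/dev/null
python3 - <<'E'
from h import *
s=snap("wrist","w5"); go(550,210,270,93)
a=load("w4")["img"];b=s["img"]
cv2.imwrite("pics/c45.png",np.vstack([cv2.resize(i[60:260],(800,250),interpolation=3) for i in(a,b)]))
E
```

```text
time_s: 8.0
ee_pos: [559.9, 92.2, 306.0]
orientation: [2.164, 2.277, 0.001]
force: [1.2, 0.0, -0.7]
width: 0.392
finger_force: 0.0
time_s: 9.25
ee_pos: [550.4, 150.1, 268.8]
orientation: [-0.089, 3.14, 0.0]
force: [0.3, 0.2, -0.2]
width: 0.391
finger_force: 0.0
shift [-2.5 59.7 -1.2] twist -0.02 tool-y yaw 92.9 tilt [ 0.  0. -1.] q6 -1.36 t 9.7
shift [-2.5 -9.8 -1.1] twist -0.01 tool-y yaw 92.9 tilt [ 0. -0. -1.] q6 -1.24 t 10.6
```

View pics/c45.png

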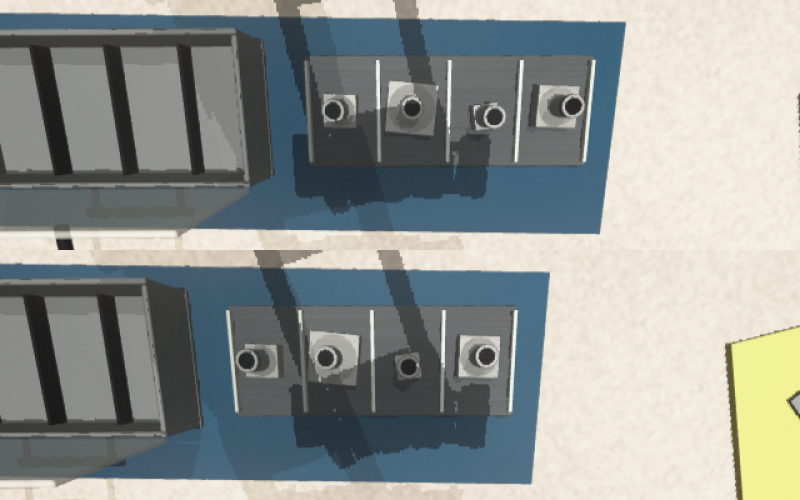

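The canvas (top half w4, bottom half w5, scale 1.25) shows four grey nozzles in the rack, neck mouths in w4 at (333,110), (411,107), (493,117) and (572,105). There is no yellow among them. The hoods from right to left are 36, 22, 44 and 29, and the open case is at the left.

Run:
```python
from h import *
a=load("w4");b=load("w5")
f=lambda p:(p[0]/1.25,60+p[1]/1.25)
print("neck tops")
for p,q in zip([(333,110),(411,107),(493,117),(572,105)],[(246,109),(325,107),(408,117),(487,105)]): print(tri((a,f(p)),(b,f(q))).round(1), onz(a,f(p),70).round(1),onz(b,f(q),70).round(1))
print("fence corners")
P=[]
for p,q in zip([(308,57),(593,60),(585,163),(311,164)],[(230,57),(516,60),(512,163),(237,163)]): P.append((onz(a,f(p),20)+onz(b,f(q),20))/2);print(tri((a,f(p)),(b,f(q))).round(1),P[-1].round(1))
print(np.mean(P,0))
print("case left-end top corners")
for p,q in [((237,30),(147,281-250)),((250,186),(166,436-250))]: print(tri((a,f(p)),(b,f(q))).round(1),onz(a,f(p),72).round(1),onz(b,f(q),72).round(1))
```

```text
neck tops
[484.   89.3  70.5] [484.3  89.2  70. ] [483.7  89.1  70. ]
[478.9 151.3  66. ] [478.9 151.3  70. ] [478.9 152.   70. ]
[483.3 218.6  63.5] [483.3 217.3  70. ] [483.2 218.5  70. ]
[470.5 282.4  61.1] [470.8 279.2  70. ] [470.7 280.8  70. ]
fence corners
[440.1  58.4  17.4] [440.3  59.1  20. ]
[429.  313.4  12.4] [429.9 311.   20. ]
[521.2 320.   12.4] [520.5 317.5  20. ]
[534.2  61.2  18.3] [534.   61.7  20. ]
[481.20350475 187.34270153  20.        ]
case left-end top corners
[429.   14.9  69.3] [429.   15.8  72. ] [429.8  16.4  72. ]
[548.7  22.   72.7] [548.7  21.7  72. ] [549.   21.6  72. ]
```

Run:
```python
from h import *
for p in [(484.3,89.2),(479,151.6),(483.3,217.9),(470.8,280),(499.5,-209),(496.4,-145),(493.2,-81),(490.1,-17.1)]: go(*p,150,93)
```

```text
shift [  69.3 -127.1  118.9] twist -0.01 tool-y yaw 92.9 tilt [ 0. -0. -1.] q6 -1.24 t 10.6
shift [ 71.4 -64.5 118.9] twist -0.01 tool-y yaw 92.9 tilt [ 0. -0. -1.] q6 -1.24 t 10.6
shift [ 63.7   1.5 118.9] twist -0.01 tool-y yaw 92.9 tilt [ 0. -0. -1.] q6 -1.24 t 10.6
shift [ 73.   64.2 118.9] twist -0.01 tool-y yaw 92.9 tilt [ 0. -0. -1.] q6 -1.24 t 10.6
shift [  69.4 -425.7  118.9] twist -0.01 tool-y yaw 92.9 tilt [ 0. -0. -1.] q6 -1.24 t 10.6
shift [  69.2 -361.6  118.9] twist -0.01 tool-y yaw 92.9 tilt [ 0. -0. -1.] q6 -1.24 t 10.6
shift [  69.1 -297.5  118.9] twist -0.01 tool-y yaw 92.9 tilt [ 0. -0. -1.] q6 -1.24 t 10.6
shift [  68.9 -233.5  118.9] twist -0.01 tool-y yaw 92.9 tilt [ 0. -0. -1.] q6 -1.24 t 10.6
```

```bash
python3 -m creep '{"motion":[{"linear":[14,-25,24],"twist":0},{"linear":[28,-51,48],"twist":0},{"linear":[42,-76,72],"twist":0},{"linear":[56,-102,96],"twist":0},{"linear":[69.3,-127,119],"twist":0}]}' 38 20
python3 -m creep '{"motion":[{"linear":[0,0,25],"twist":0},{"linear":[0,0,50],"twist":0},{"linear":[0,0,75],"twist":0},{"linear":[0,0,95],"twist":0},{"linear":[0,0,110],"twist":0}]}'
python3 -m creep '{"motion":[{"linear":[0,0,0],"twist":0},{"linear":[0,0,0],"twist":0},{"linear":[0,0,0],"twist":0},{"linear":[0,0,0],"twist":0},{"linear":[0,0,0],"twist":0}]}' 0 20
python3 -m creep '{"motion":[{"linear":[0,0,0],"twist":0},{"linear":[0,0,0],"twist":0},{"linear":[0,0,-20],"twist":0},{"linear":[0,0,-55],"twist":0},{"linear":[0,0,-95],"twist":0}]}'
python3 - <<'E'
from h import *
go(499.5,-209,130,93)
E
```

```text
time_s: 11.02
ee_pos: [483.3, 88.4, 148.9]
orientation: [-0.082, 3.14, -0.0]
force: [0.6, -0.3, -0.2]
width: 0.41
finger_force: 0.0
time_s: 11.43
ee_pos: [483.6, 89.3, 38.2]
orientation: [0.081, -3.139, 0.0]
force: [-0.4, -0.0, 0.1]
width: 0.414
finger_force: 0.0
time_s: 11.85
ee_pos: [485.0, 89.9, 40.8]
orientation: [-0.081, 3.139, 0.0]
force: [0.3, -0.2, -0.6]
width: 0.189
finger_force: 20.0
time_s: 12.27
ee_pos: [482.5, 89.4, 134.6]
orientation: [0.081, -3.136, 0.001]
force: [1.2, 0.1, -0.4]
width: 0.192
finger_force: 20.0
shift [  -1.5 -298.9    4.7] twist -0.0 tool-y yaw 93.0 tilt [-0.004 -0.001 -1.   ] q6 -1.44 t 12.3
```

```bash
python3 -m creep '{"motion":[{"linear":[0,-25,0],"twist":0},{"linear":[0,-60,0],"twist":0},{"linear":[0,-98,0],"twist":0},{"linear":[0,-136,0],"twist":0},{"linear":[0,-174,0],"twist":0}]}'
python3 -m creep '{"motion":[{"linear":[0,-38,0],"twist":0},{"linear":[0,-75,0],"twist":0},{"linear":[0,-105,0],"twist":0},{"linear":[0,-125,0],"twist":0},{"linear":[0,-125,0],"twist":0}]}'
python3 - <<'E'
from h import *
go(499.5,-209,36,93)
E
```

```text
time_s: 12.68
ee_pos: [493.1, -85.6, 135.2]
orientation: [-0.083, 3.14, -0.0]
force: [0.9, 0.0, -0.4]
width: 0.188
finger_force: 20.0
time_s: 13.1
ee_pos: [500.1, -212.5, 135.1]
orientation: [-0.077, 3.139, -0.002]
force: [-0.6, -0.1, -0.5]
width: 0.19
finger_force: 20.0
shift [ 0.6  3.6 99.1] twist -0.03 tool-y yaw 92.8 tilt [ 0.001 -0.001 -1.   ] q6 -2.02 t 13.1
```

```bash
python3 -m creep '{"motion":[{"linear":[0,3,20],"twist":0},{"linear":[0,3,45],"twist":0},{"linear":[0,3,70],"twist":0},{"linear":[0,3,88],"twist":0},{"linear":[0,3,98],"twist":0}]}'
python3 -m creep '{"motion":[{"linear":[0,0,1],"twist":0},{"linear":[0,0,1],"twist":0},{"linear":[0,0,1],"twist":0},{"linear":[0,0,1],"twist":0},{"linear":[0,0,1],"twist":0}]}'
python3 - <<'E'
from h import *
go(499.5,-209,36,93)
E
```

```text
time_s: 13.52
ee_pos: [498.3, -204.6, 34.9]
orientation: [0.082, -3.138, -0.002]
force: [-4.6, -1.8, 27.8]
width: 0.187
finger_force: 20.0
time_s: 13.93
ee_pos: [500.0, -205.9, 36.5]
orientation: [-0.082, 3.139, -0.001]
force: [0.0, -0.7, -0.2]
width: 0.192
finger_force: 20.0
shift [ 0.7 -3.   0.5] twist -0.0 tool-y yaw 93.0 tilt [ 0.001 -0.    -1.   ] q6 -2.02 t 13.9
```

```bash
python3 -m creep '{"motion":[{"linear":[0,0,0],"twist":0},{"linear":[0,0,0],"twist":0},{"linear":[0,0,0],"twist":0},{"linear":[0,0,0],"twist":0},{"linear":[0,0,0],"twist":0}]}' 36
python3 -m creep '{"motion":[{"linear":[0,0,-15],"twist":0},{"linear":[0,0,-40],"twist":0},{"linear":[0,0,-75],"twist":0},{"linear":[0,0,-95],"twist":0},{"linear":[0,0,-115],"twist":0}]}'
python3 - <<'E'
from h import *
s=snap("wrist","w6"); t=snap("top","t6")
cv2.imwrite("pics/c6.png",np.hstack([s["img"][0:300,100:540],cv2.resize(t["img"][220:350,290:480],(440,300),interpolation=3)])[:,:800])
go(479,151.6,150,93)
E
```

```text
time_s: 14.35
ee_pos: [499.7, -205.5, 36.0]
orientation: [-0.081, 3.14, 0.001]
force: [-0.0, 5.6, 4.3]
width: 0.39
finger_force: 2.5
time_s: 14.77
ee_pos: [499.9, -206.3, 152.5]
orientation: [-0.081, 3.139, -0.001]
force: [-0.3, -1.0, -0.4]
width: 0.392
finger_force: 0.0
shift [  3.9 359.2   2.9] twist -0.0 tool-y yaw 93.0 tilt [ 0.005 -0.003 -1.   ] q6 -2.02 t 14.9
```

View pics/c6.png

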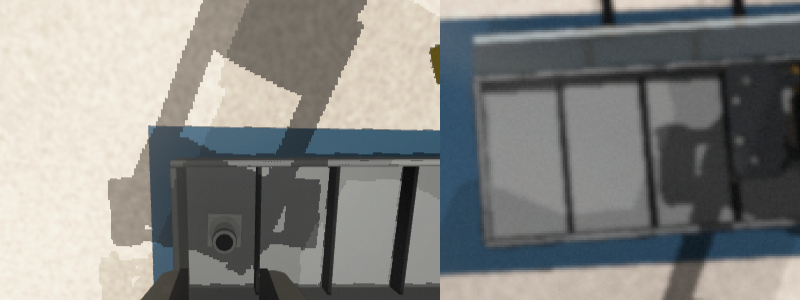

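The nozzle stands upright in the end bay, its neck mouth at crop pixel (225,240), which is full-image (325,240). In the end bays the fingers must open less, because the wall is close.

```bash
python3 - <<'E'
from h import *
s=load("w6"); print(onz(s,(325,240),65).round(1))
# case features: bay ribs (top z=27) and near rim
for p in [(361,170),(272,162),(279,270),(358,270),(430,170)]: print(onz(s,p,27).round(1),onz(s,p,72).round(1))
E
python3 -m creep '{"motion":[{"linear":[0,25,0],"twist":0},{"linear":[0,62,0],"twist":0},{"linear":[0,102,0],"twist":0},{"linear":[0,142,0],"twist":0},{"linear":[0,182,0],"twist":0}]}' 38
python3 -m creep '{"motion":[{"linear":[2,40,0],"twist":0},{"linear":[4,80,0],"twist":0},{"linear":[4,120,0],"twist":0},{"linear":[4,155,0],"twist":0},{"linear":[4,177,0],"twist":0}]}'
python3 -m creep '{"motion":[{"linear":[0,0,25],"twist":0},{"linear":[0,0,50],"twist":0},{"linear":[0,0,75],"twist":0},{"linear":[0,0,95],"twist":0},{"linear":[0,0,112],"twist":0}]}'
python3 - <<'E'
from h import *
go(479,151.6,40,93)
E
```

```text
[ 497.2 -206.    65. ]
[ 446.9 -179.4   27. ] [ 444.7 -184.1   72. ]
[ 444.4 -251.5   27. ] [ 442.5 -245.2   72. ]
[ 535.8 -243.8   27. ] [ 519.9 -238.7   72. ]
[ 532.2 -175.3   27. ] [ 516.9 -180.7   72. ]
[ 444.  -123.6   27. ] [ 442.2 -136.9   72. ]
time_s: 15.28
ee_pos: [489.2, -22.8, 149.8]
orientation: [0.08, -3.14, 0.0]
force: [-0.0, 0.2, 0.4]
width: 0.417
finger_force: 0.0
time_s: 15.7
ee_pos: [476.1, 155.2, 149.8]
orientation: [0.084, -3.14, -0.0]
force: [-0.3, -0.4, -0.5]
width: 0.414
finger_force: 0.0
time_s: 16.12
ee_pos: [475.6, 152.0, 36.3]
orientation: [0.082, -3.138, 0.001]
force: [-1.0, -0.9, 0.1]
width: 0.415
finger_force: 0.0
shift [-3.3 -0.6 -3.7] twist -0.0 tool-y yaw 93.0 tilt [-0.002 -0.001 -1.   ] q6 -1.32 t 16.1
```

```bash
python3 -m creep '{"motion":[{"linear":[-3,0,-3],"twist":0},{"linear":[-3,0,-3],"twist":0},{"linear":[-3,0,-3],"twist":0},{"linear":[-3,0,-3],"twist":0},{"linear":[-3,0,-3],"twist":0}]}' 0 20
python3 -m creep '{"motion":[{"linear":[0,0,0],"twist":0},{"linear":[0,0,0],"twist":0},{"linear":[0,0,-20],"twist":0},{"linear":[0,0,-55],"twist":0},{"linear":[0,0,-95],"twist":0}]}'
python3 -m creep '{"motion":[{"linear":[0,-25,0],"twist":0},{"linear":[0,-60,0],"twist":0},{"linear":[0,-98,0],"twist":0},{"linear":[0,-136,0],"twist":0},{"linear":[0,-174,0],"twist":0}]}'
python3 -m creep '{"motion":[{"linear":[0,-38,0],"twist":0},{"linear":[0,-75,0],"twist":0},{"linear":[0,-105,0],"twist":0},{"linear":[0,-123,0],"twist":0},{"linear":[0,-123,0],"twist":0}]}'
python3 - <<'E'
from h import *
go(496.4,-145,36,93)
E
```

```text
time_s: 16.53
ee_pos: [480.6, 152.7, 42.7]
orientation: [-0.081, 3.139, 0.001]
force: [-0.5, -0.5, -0.7]
width: 0.189
finger_force: 20.0
time_s: 16.95
ee_pos: [478.3, 152.1, 136.6]
orientation: [0.081, -3.137, 0.002]
force: [0.7, -0.8, -0.5]
width: 0.192
finger_force: 20.0
time_s: 17.37
ee_pos: [488.8, -22.7, 137.3]
orientation: [-0.083, 3.14, -0.0]
force: [0.6, -0.1, -0.7]
width: 0.191
finger_force: 20.0
time_s: 17.78
ee_pos: [495.7, -147.2, 137.1]
orientation: [-0.077, 3.14, -0.002]
force: [-0.5, 0.7, -0.7]
width: 0.188
finger_force: 20.0
shift [ -0.7   2.3 101.1] twist -0.03 tool-y yaw 92.8 tilt [ 0.001 -0.001 -1.   ] q6 -1.91 t 17.8
```

```bash
python3 -m creep '{"motion":[{"linear":[0,2,25],"twist":0},{"linear":[0,2,52],"twist":0},{"linear":[0,2,77],"twist":0},{"linear":[0,2,92],"twist":0},{"linear":[0,2,98],"twist":0}]}'
python3 -m creep '{"motion":[{"linear":[0,0,1],"twist":0},{"linear":[0,0,2],"twist":0},{"linear":[0,0,2],"twist":0},{"linear":[0,0,2],"twist":0},{"linear":[0,0,2],"twist":0}]}'
python3 -m creep '{"motion":[{"linear":[0,0,0],"twist":0},{"linear":[0,0,0],"twist":0},{"linear":[0,0,0],"twist":0},{"linear":[0,0,0],"twist":0},{"linear":[0,0,0],"twist":0}]}' 32
python3 -m creep '{"motion":[{"linear":[0,0,-15],"twist":0},{"linear":[0,0,-40],"twist":0},{"linear":[0,0,-75],"twist":0},{"linear":[0,0,-95],"twist":0},{"linear":[0,0,-115],"twist":0}]}'
python3 - <<'E'
from h import *
snap("wrist","w7")
go(483.3,217.9,150,93)
E
```

```text
time_s: 18.2
ee_pos: [493.5, -140.7, 36.9]
orientation: [0.082, -3.137, -0.002]
force: [-5.7, 5.3, 31.4]
width: 0.19
finger_force: 20.0
time_s: 18.62
ee_pos: [495.7, -142.0, 37.4]
orientation: [-0.082, 3.139, -0.001]
force: [0.5, -0.5, -1.8]
width: 0.187
finger_force: 20.0
time_s: 19.03
ee_pos: [495.3, -142.1, 36.9]
orientation: [-0.081, 3.14, -0.0]
force: [-0.3, 1.1, 0.1]
width: 0.345
finger_force: 0.0
time_s: 19.45
ee_pos: [495.6, -142.1, 153.5]
orientation: [-0.081, 3.139, -0.001]
force: [-0.1, 0.5, -0.3]
width: 0.35
finger_force: 0.0
shift [ -4.6 360.8   6.1] twist -0.01 tool-y yaw 93.0 tilt [ 0.005 -0.002 -1.   ] q6 -1.9 t 19.5
```

```bash
python3 -m creep '{"motion":[{"linear":[0,25,0],"twist":0},{"linear":[0,62,0],"twist":0},{"linear":[0,102,0],"twist":0},{"linear":[0,142,0],"twist":0},{"linear":[0,182,0],"twist":0}]}' 38
python3 -m creep '{"motion":[{"linear":[-3,40,0],"twist":0},{"linear":[-7,80,0],"twist":0},{"linear":[-7,120,0],"twist":0},{"linear":[-7,155,0],"twist":0},{"linear":[-7,178,0],"twist":0}]}'
python3 -m creep '{"motion":[{"linear":[0,0,25],"twist":0},{"linear":[0,0,50],"twist":0},{"linear":[0,0,75],"twist":0},{"linear":[0,0,95],"twist":0},{"linear":[0,0,110],"twist":0}]}'
python3 - <<'E'
from h import *
go(483.3,217.9,40,93)
s=load("w7"); cv2.imwrite("pics/c7.png",s["img"][80:320,180:500])
E
```

```text
time_s: 19.92
ee_pos: [485.3, 41.2, 151.6]
orientation: [-0.08, 3.141, 0.0]
force: [-0.1, -0.4, -0.0]
width: 0.413
finger_force: 0.0
time_s: 20.33
ee_pos: [483.2, 221.0, 151.5]
orientation: [-0.084, 3.14, 0.001]
force: [1.0, -0.4, -0.1]
width: 0.417
finger_force: 0.0
time_s: 20.75
ee_pos: [482.5, 217.6, 39.6]
orientation: [0.082, -3.139, 0.001]
force: [0.1, 0.4, -0.3]
width: 0.411
finger_force: 0.0
shift [-0.8  0.3 -0.4] twist -0.0 tool-y yaw 93.0 tilt [-0.002 -0.001 -1.   ] q6 -1.2 t 20.8
```

View pics/c7.png

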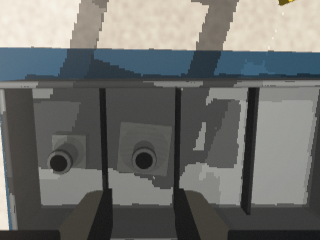

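The crop shows two nozzles upright in their bays, necks at (60,160) and (143,158). The fingers are now around the third nozzle.

```bash
python3 -m creep '{"motion":[{"linear":[0,0,0],"twist":0},{"linear":[0,0,0],"twist":0},{"linear":[0,0,0],"twist":0},{"linear":[0,0,0],"twist":0},{"linear":[0,0,0],"twist":0}]}' 0 20
python3 -m creep '{"motion":[{"linear":[0,0,0],"twist":0},{"linear":[0,0,0],"twist":0},{"linear":[0,0,-20],"twist":0},{"linear":[0,0,-55],"twist":0},{"linear":[0,0,-95],"twist":0}]}'
python3 -m creep '{"motion":[{"linear":[0,-25,0],"twist":0},{"linear":[0,-60,0],"twist":0},{"linear":[0,-98,0],"twist":0},{"linear":[0,-136,0],"twist":0},{"linear":[0,-174,0],"twist":0}]}'
python3 -m creep '{"motion":[{"linear":[0,-38,0],"twist":0},{"linear":[0,-75,0],"twist":0},{"linear":[0,-105,0],"twist":0},{"linear":[0,-126,0],"twist":0},{"linear":[0,-126,0],"twist":0}]}'
python3 - <<'E'
from h import *
go(493.2,-81,36,93)
E
```

```text
time_s: 21.17
ee_pos: [484.4, 218.2, 42.8]
orientation: [-0.081, 3.139, 0.001]
force: [-0.3, -0.2, -0.7]
width: 0.193
finger_force: 20.0
time_s: 21.58
ee_pos: [482.1, 217.2, 136.5]
orientation: [0.081, -3.137, 0.002]
force: [1.1, 0.6, -0.1]
width: 0.19
finger_force: 20.0
time_s: 22.0
ee_pos: [492.5, 42.6, 137.3]
orientation: [-0.083, 3.14, 0.0]
force: [-0.2, -0.5, -1.1]
width: 0.187
finger_force: 20.0
time_s: 22.42
ee_pos: [499.5, -85.1, 137.2]
orientation: [-0.077, 3.14, -0.002]
force: [-0.2, -0.5, 0.4]
width: 0.19
finger_force: 20.0
shift [  6.1   4.5 101.2] twist -0.03 tool-y yaw 92.8 tilt [ 0.001 -0.001 -1.   ] q6 -1.79 t 22.4
```

```bash
python3 -m creep '{"motion":[{"linear":[3,0,25],"twist":0},{"linear":[5,0,52],"twist":0},{"linear":[5,0,77],"twist":0},{"linear":[5,0,92],"twist":0},{"linear":[5,0,98],"twist":0}]}'
python3 -m creep '{"motion":[{"linear":[0,0,1],"twist":0},{"linear":[0,0,2],"twist":0},{"linear":[0,0,2],"twist":0},{"linear":[0,0,2],"twist":0},{"linear":[0,0,2],"twist":0}]}'
python3 -m creep '{"motion":[{"linear":[0,0,0],"twist":0},{"linear":[0,0,0],"twist":0},{"linear":[0,0,0],"twist":0},{"linear":[0,0,0],"twist":0},{"linear":[0,0,0],"twist":0}]}' 32
python3 -m creep '{"motion":[{"linear":[0,0,-15],"twist":0},{"linear":[0,0,-40],"twist":0},{"linear":[0,0,-75],"twist":0},{"linear":[0,0,-95],"twist":0},{"linear":[0,0,-115],"twist":0}]}'
python3 - <<'E'
from h import *
go(470.8,280,150,93)
E
```

```text
time_s: 22.83
ee_pos: [492.6, -81.1, 37.0]
orientation: [0.082, -3.137, -0.001]
force: [-4.8, 2.7, 31.8]
width: 0.189
finger_force: 20.0
time_s: 23.25
ee_pos: [494.6, -81.9, 37.4]
orientation: [-0.082, 3.139, -0.0]
force: [0.3, 0.5, -0.7]
width: 0.188
finger_force: 20.0
time_s: 23.67
ee_pos: [494.2, -82.0, 36.8]
orientation: [-0.081, 3.14, -0.0]
force: [-0.4, -0.8, 0.6]
width: 0.349
finger_force: 0.0
time_s: 24.08
ee_pos: [494.5, -82.0, 153.5]
orientation: [-0.081, 3.139, -0.0]
force: [0.2, 0.3, -0.2]
width: 0.347
finger_force: 0.0
shift [  4.9 362.8   3.4] twist -0.01 tool-y yaw 93.0 tilt [ 0.001 -0.    -1.   ] q6 -1.79 t 24.1
```

```bash
python3 -m creep '{"motion":[{"linear":[0,25,0],"twist":0},{"linear":[0,62,0],"twist":0},{"linear":[0,102,0],"twist":0},{"linear":[0,142,0],"twist":0},{"linear":[0,182,0],"twist":0}]}' 38
python3 -m creep '{"motion":[{"linear":[2,40,0],"twist":0},{"linear":[4,80,0],"twist":0},{"linear":[4,120,0],"twist":0},{"linear":[4,157,0],"twist":0},{"linear":[4,181,0],"twist":0}]}'
python3 -m creep '{"motion":[{"linear":[0,0,25],"twist":0},{"linear":[0,0,50],"twist":0},{"linear":[0,0,75],"twist":0},{"linear":[0,0,95],"twist":0},{"linear":[0,0,110],"twist":0}]}'
python3 - <<'E'
from h import *
go(470.8,280,40,93)
E
```

```text
time_s: 24.5
ee_pos: [484.4, 101.3, 152.0]
orientation: [-0.08, 3.14, 0.0]
force: [1.4, 0.2, -0.2]
width: 0.415
finger_force: 0.0
time_s: 24.92
ee_pos: [470.9, 283.6, 151.9]
orientation: [-0.083, 3.14, 0.001]
force: [0.7, 0.0, -0.2]
width: 0.413
finger_force: 0.0
time_s: 25.33
ee_pos: [470.4, 280.0, 39.9]
orientation: [0.082, -3.139, 0.001]
force: [0.0, 0.2, 0.4]
width: 0.411
finger_force: 0.0
shift [-0.4  0.  -0.1] twist -0.0 tool-y yaw 93.0 tilt [-0.002 -0.001 -1.   ] q6 -1.09 t 25.3
```

```bash
python3 -m creep '{"motion":[{"linear":[0,0,0],"twist":0},{"linear":[0,0,0],"twist":0},{"linear":[0,0,0],"twist":0},{"linear":[0,0,0],"twist":0},{"linear":[0,0,0],"twist":0}]}' 0 20
python3 -m creep '{"motion":[{"linear":[0,0,0],"twist":0},{"linear":[0,0,0],"twist":0},{"linear":[0,0,-20],"twist":0},{"linear":[0,0,-55],"twist":0},{"linear":[0,0,-95],"twist":0}]}'
python3 -m creep '{"motion":[{"linear":[0,-25,0],"twist":0},{"linear":[0,-60,0],"twist":0},{"linear":[-2,-98,0],"twist":0},{"linear":[-4,-136,0],"twist":0},{"linear":[-4,-174,0],"twist":0}]}'
python3 -m creep '{"motion":[{"linear":[0,-38,0],"twist":0},{"linear":[0,-75,0],"twist":0},{"linear":[0,-105,0],"twist":0},{"linear":[0,-127,0],"twist":0},{"linear":[0,-127,0],"twist":0}]}'
python3 - <<'E'
from h import *
go(490.1,-20,36,93)
E
```

```text
time_s: 25.75
ee_pos: [472.1, 280.7, 42.9]
orientation: [-0.081, 3.139, 0.001]
force: [-0.6, 0.4, -0.9]
width: 0.193
finger_force: 20.0
time_s: 26.17
ee_pos: [469.9, 279.4, 136.4]
orientation: [0.081, -3.137, 0.003]
force: [1.1, 0.1, -0.6]
width: 0.187
finger_force: 20.0
time_s: 26.58
ee_pos: [484.5, 105.3, 137.3]
orientation: [-0.083, 3.139, 0.0]
force: [0.8, -0.5, -0.7]
width: 0.19
finger_force: 20.0
time_s: 27.0
ee_pos: [491.1, -23.4, 137.1]
orientation: [-0.077, 3.14, -0.002]
force: [0.6, 0.4, -0.7]
width: 0.191
finger_force: 20.0
shift [  0.9   3.5 101.1] twist -0.03 tool-y yaw 92.8 tilt [ 0.001 -0.001 -1.   ] q6 -1.67 t 27.0
```

```bash
python3 -m creep '{"motion":[{"linear":[0,0,25],"twist":0},{"linear":[0,0,52],"twist":0},{"linear":[0,0,77],"twist":0},{"linear":[0,0,92],"twist":0},{"linear":[0,0,98],"twist":0}]}'
python3 -m creep '{"motion":[{"linear":[0,0,1],"twist":0},{"linear":[0,0,2],"twist":0},{"linear":[0,0,2],"twist":0},{"linear":[0,0,2],"twist":0},{"linear":[0,0,2],"twist":0}]}'
python3 -m creep '{"motion":[{"linear":[0,0,0],"twist":0},{"linear":[0,0,0],"twist":0},{"linear":[0,0,0],"twist":0},{"linear":[0,0,0],"twist":0},{"linear":[0,0,0],"twist":0}]}' 25
python3 -m creep '{"motion":[{"linear":[0,0,-15],"twist":0},{"linear":[0,0,-40],"twist":0},{"linear":[0,0,-75],"twist":0},{"linear":[0,0,-110],"twist":0},{"linear":[0,0,-145],"twist":0}]}'
python3 - <<'E'
from h import *
s=snap("wrist","w8")
s2=snap("scene","s8")
cv2.imwrite("pics/c8.png",np.hstack([s["img"][60:360,20:420],cv2.resize(s2["img"][160:285,180:346],(400,300),interpolation=3)]))
go(598,-109,300,3)
E
```

```text
time_s: 27.42
ee_pos: [489.3, -19.3, 37.0]
orientation: [0.081, -3.137, -0.001]
force: [-6.2, 7.1, 30.4]
width: 0.191
finger_force: 20.0
time_s: 27.83
ee_pos: [491.4, -20.0, 37.4]
orientation: [-0.082, 3.139, -0.0]
force: [-0.1, -0.1, -0.8]
width: 0.192
finger_force: 20.0
time_s: 28.25
ee_pos: [491.0, -20.1, 36.9]
orientation: [-0.081, 3.14, -0.0]
force: [-0.3, -0.4, 0.1]
width: 0.27
finger_force: 0.0
time_s: 28.67
ee_pos: [490.4, -20.1, 183.2]
orientation: [0.081, -3.14, -0.0]
force: [1.4, -0.5, -0.6]
width: 0.27
finger_force: 0.0
shift [ -99.9  -94.1 -112. ] twist 14.99 tool-y yaw 93.0 tilt [ 0.009 -0.    -1.   ] q6 -1.67 t 28.8
```

View pics/c8.png

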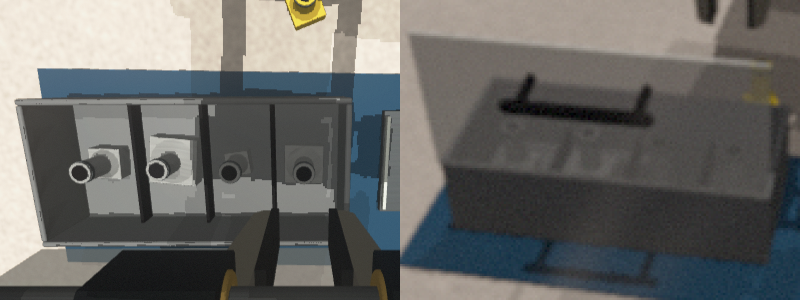

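All four nozzles stand upright, one per bay: necks in the crop at (82,172), (158,170), (231,173) and (304,173). The open lid leans slightly back. I go back to the handle.

```bash
python3 -m creep '{"motion":[{"linear":[0,0,-25],"twist":1},{"linear":[0,0,-50],"twist":2},{"linear":[0,0,-75],"twist":3},{"linear":[0,0,-100],"twist":4},{"linear":[0,0,-122],"twist":5}]}' 26 
python3 -m creep '{"motion":[{"linear":[0,0,0],"twist":1},{"linear":[0,0,0],"twist":2},{"linear":[0,0,0],"twist":3},{"linear":[0,0,0],"twist":4},{"linear":[0,0,0],"twist":5}]}' >/dev/null
python3 -m creep '{"motion":[{"linear":[0,0,0],"twist":1},{"linear":[0,0,0],"twist":2},{"linear":[0,0,0],"twist":3},{"linear":[0,0,0],"twist":4},{"linear":[0,0,0],"twist":5}]}'
python3 - <<'E'
from h import *
go(601,-107.6,300,3)
E
```

```text
time_s: 29.18
ee_pos: [490.8, -20.1, 304.6]
orientation: [-0.742, -3.053, 0.0]
force: [1.3, 0.5, 0.4]
width: 0.283
finger_force: 0.0
time_s: 30.02
ee_pos: [490.7, -20.1, 302.8]
orientation: [-2.168, -2.272, 0.001]
force: [-0.1, 0.9, 0.9]
width: 0.282
finger_force: 0.0
shift [-92.6 106.1   2.7] twist -0.05 tool-y yaw 2.7 tilt [-0.001  0.    -1.   ] q6 -0.09 t 30.0
```

```bash
python3 -m creep '{"motion":[{"linear":[-25,28,0],"twist":0},{"linear":[-50,56,0],"twist":0},{"linear":[-75,85,0],"twist":0},{"linear":[-92.6,106,2],"twist":0},{"linear":[-92.6,106,2],"twist":0}]}' 
python3 -m creep '{"motion":[{"linear":[0,0,0],"twist":0},{"linear":[0,0,0],"twist":0},{"linear":[0,0,0],"twist":0},{"linear":[0,0,0],"twist":0},{"linear":[0,0,0],"twist":0}]}'
python3 - <<'E'
from h import *
go(601,-107.6,156,3)
s=snap("wrist","w9"); cv2.imwrite("pics/c9.png",s["img"][100:400,120:520])
E
```

```text
time_s: 30.43
ee_pos: [604.4, -109.9, 299.6]
orientation: [2.165, 2.276, -0.001]
force: [-1.3, 0.1, 0.4]
width: 0.286
finger_force: 0.0
time_s: 30.85
ee_pos: [601.1, -106.4, 302.2]
orientation: [2.162, 2.279, 0.0]
force: [0.1, 0.9, 0.3]
width: 0.282
finger_force: 0.0
shift [ -1.2  -0.2 146.2] twist 0.0 tool-y yaw 3.0 tilt [ 0. -0. -1.] q6 -0.23 t 30.9
```

View pics/c9.png

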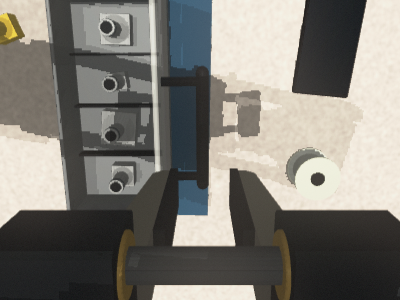

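The handle bar is at crop column 203 and the lid edge at columns 153–160, left of the fingers. I shift 3 mm outward and narrow the opening so the inner finger clears the lid.

```bash
python3 -m creep '{"motion":[{"linear":[0,3,0],"twist":0},{"linear":[0,3,0],"twist":0},{"linear":[0,3,20],"twist":0},{"linear":[0,3,45],"twist":0},{"linear":[0,3,70],"twist":0}]}' 22
python3 -m creep '{"motion":[{"linear":[0,0,17],"twist":0},{"linear":[0,0,34],"twist":0},{"linear":[0,0,51],"twist":0},{"linear":[0,0,66],"twist":0},{"linear":[0,0,75],"twist":0}]}'
python3 -m creep '{"motion":[{"linear":[0,0,0],"twist":0},{"linear":[0,0,0],"twist":0},{"linear":[0,0,0],"twist":0},{"linear":[0,0,0],"twist":0},{"linear":[0,0,0],"twist":0}]}' 0 12
python3 -m creep '{"motion":[{"linear":[0,0,0],"twist":0},{"linear":[0,0,0],"twist":0},{"linear":[0,0,0],"twist":0},{"linear":[0,0,0],"twist":0},{"linear":[0,0,0],"twist":0}]}'
python3 - <<'E'
from h import *
p=status.observe()["ee_pos"];print(p)
yaw=.0486;c=np.array([494.07,-114.37]);ux=np.array([np.cos(yaw),np.sin(yaw)])
d=(p[:2]-c)@ux-62; r=np.hypot(94,40); f0=np.arctan2(40,-94)
t0=f0-np.arccos(d/r); print("theta0",t0,"bar z",72.5+r*np.sin(f0-t0))
for t in np.r_[np.arange(t0,0,-.1),0]: print(round(t,2),(r*np.cos(f0-t)-d).round(1),-(r*np.sin(f0-t)-r*np.sin(f0-t0)).round(1))
E
```

```text
time_s: 31.32
ee_pos: [605.2, -106.9, 231.8]
orientation: [2.162, 2.277, 0.002]
force: [0.1, 0.4, -0.4]
width: 0.241
finger_force: 0.0
time_s: 31.73
ee_pos: [603.9, -106.7, 155.1]
orientation: [-2.162, -2.277, 0.002]
force: [-0.2, 0.4, 0.6]
width: 0.239
finger_force: 0.0
time_s: 32.15
ee_pos: [603.7, -106.8, 156.5]
orientation: [-2.162, -2.277, 0.002]
force: [-4.3, -0.3, -8.9]
width: 0.115
finger_force: 12.0
time_s: 32.57
ee_pos: [603.7, -106.8, 156.5]
orientation: [-2.162, -2.277, 0.002]
force: [-5.7, 0.0, -8.2]
width: 0.115
finger_force: 12.0
[ 603.67482139 -106.79064577  156.53070146]
theta0 1.6558810597952942 bar z 162.7606684818934
1.66 0.0 -0.0
1.56 -9.3 -4.3
1.46 -18.9 -7.7
1.36 -28.8 -10.1
1.26 -38.9 -11.5
1.16 -49.1 -11.9
1.06 -59.3 -11.2
0.96 -69.4 -9.6
0.86 -79.3 -6.9
0.76 -88.8 -3.3
0.66 -97.9 1.2
0.56 -106.6 6.7
0.46 -114.6 13.0
0.36 -122.0 20.0
0.26 -128.7 27.8
0.16 -134.5 36.2
0.06 -139.5 45.1
0.0 -141.8 50.3
```

```bash
python3 -m creep '{"motion":[{"linear":[0,-9.3,-4],"twist":0},{"linear":[0,-18.9,-7.5],"twist":0},{"linear":[0,-28.8,-10],"twist":0},{"linear":[0,-38.9,-11.5],"twist":0},{"linear":[0,-49.1,-11.9],"twist":0}]}'
python3 -m creep '{"motion":[{"linear":[0,-10.2,0.7],"twist":0},{"linear":[0,-20.3,2.3],"twist":0},{"linear":[0,-30.2,5],"twist":0},{"linear":[0,-39.7,8.6],"twist":0},{"linear":[0,-48.8,13.1],"twist":0}]}'
python3 -m creep '{"motion":[{"linear":[0,-8.7,5.5],"twist":0},{"linear":[0,-16.7,11.8],"twist":0},{"linear":[0,-24.1,18.8],"twist":0},{"linear":[0,-30.8,26.6],"twist":0},{"linear":[0,-36.6,35],"twist":0}]}'
python3 -m creep '{"motion":[{"linear":[0,-2.5,4.5],"twist":0},{"linear":[0,-4.8,8.8],"twist":0},{"linear":[0,-7,13],"twist":0},{"linear":[0,-7,13],"twist":0},{"linear":[0,-7,13],"twist":0}]}'
python3 - <<'E'
from h import *
go(463,-116,102,3); print(status.observe()["force"])
E
```

```text
time_s: 32.98
ee_pos: [555.8, -109.5, 170.0]
orientation: [2.161, 2.276, 0.004]
force: [1.9, 1.5, -4.1]
width: 0.113
finger_force: 12.0
time_s: 33.4
ee_pos: [506.3, -112.3, 155.8]
orientation: [2.162, 2.277, 0.001]
force: [1.5, -1.1, 1.4]
width: 0.114
finger_force: 12.0
time_s: 33.82
ee_pos: [469.5, -114.0, 119.7]
orientation: [-2.163, -2.278, 0.0]
force: [2.0, -0.5, 1.2]
width: 0.116
finger_force: 12.0
time_s: 34.23
ee_pos: [463.3, -114.2, 107.2]
orientation: [-2.163, -2.278, 0.0]
force: [3.2, -1.6, -3.7]
width: 0.113
finger_force: 12.0
shift [-1.8 -0.4  5.2] twist -0.0 tool-y yaw 3.0 tilt [-0.  0. -1.] q6 -0.3 t 34.2
[ 3.23761901 -1.56105125 -3.66229062]
```

```bash
python3 -m creep '{"motion":[{"linear":[0,-0.5,1],"twist":0},{"linear":[0,-1,2],"twist":0},{"linear":[0,-1,3],"twist":0},{"linear":[0,-1,3],"twist":0},{"linear":[0,-1,3],"twist":0}]}'
python3 -m creep '{"motion":[{"linear":[0,0,1],"twist":0},{"linear":[0,0,2],"twist":0},{"linear":[0,0,2],"twist":0},{"linear":[0,0,2],"twist":0},{"linear":[0,0,2],"twist":0}]}'
```

```text
time_s: 34.65
ee_pos: [463.4, -114.4, 105.9]
orientation: [2.162, 2.277, 0.002]
force: [0.7, 1.1, 13.7]
width: 0.114
finger_force: 12.0
time_s: 35.07
ee_pos: [463.4, -114.5, 104.0]
orientation: [2.162, 2.277, 0.002]
force: [-1.7, -0.1, 16.4]
width: 0.119
finger_force: 12.0
```

The lid has seated: the force upward grew to 16 N. I release, then press once on top of the bar with the fingers shut to be sure.

```bash
python3 -m creep '{"motion":[{"linear":[0,0,0],"twist":0},{"linear":[0,0,0],"twist":0},{"linear":[0,0,0],"twist":0},{"linear":[0,0,0],"twist":0},{"linear":[0,0,0],"twist":0}]}' 32
python3 -m creep '{"motion":[{"linear":[0,0,-15],"twist":0},{"linear":[0,0,-30],"twist":0},{"linear":[0,0,-45],"twist":0},{"linear":[0,0,-45],"twist":0},{"linear":[0,0,-45],"twist":0}]}' 
python3 -m creep '{"motion":[{"linear":[0,0,0],"twist":0},{"linear":[0,0,0],"twist":0},{"linear":[0,0,0],"twist":0},{"linear":[0,0,0],"twist":0},{"linear":[0,0,0],"twist":0}]}' 0 10
python3 -m creep '{"motion":[{"linear":[0,0,10],"twist":0},{"linear":[0,0,20],"twist":0},{"linear":[0,0,26],"twist":0},{"linear":[0,0,28],"twist":0},{"linear":[0,0,29],"twist":0}]}'
python3 -m creep '{"motion":[{"linear":[0,0,1],"twist":0},{"linear":[0,0,2],"twist":0},{"linear":[0,0,2],"twist":0},{"linear":[0,0,2],"twist":0},{"linear":[0,0,2],"twist":0}]}'
```

```text
time_s: 35.48
ee_pos: [461.9, -114.2, 102.3]
orientation: [-2.163, -2.278, 0.001]
force: [0.5, -0.2, -0.3]
width: 0.347
finger_force: 0.0
time_s: 35.9
ee_pos: [462.7, -114.4, 147.8]
orientation: [2.162, 2.277, 0.001]
force: [0.2, -0.7, 0.1]
width: 0.351
finger_force: 0.0
time_s: 36.32
ee_pos: [462.1, -114.2, 147.1]
orientation: [-2.163, -2.278, 0.001]
force: [0.1, 0.3, 0.3]
width: 0.014
finger_force: 0.0
time_s: 36.73
ee_pos: [461.3, -114.0, 118.0]
orientation: [-2.161, -2.277, 0.002]
force: [-6.8, 1.4, 14.6]
width: 0.003
finger_force: 7.2
time_s: 37.15
ee_pos: [461.4, -114.1, 117.8]
orientation: [-2.162, -2.277, 0.002]
force: [-9.8, 2.3, 26.1]
width: 0.005
finger_force: 13.0
```

```bash
python3 -m creep '{"motion":[{"linear":[0,0,-20],"twist":0},{"linear":[0,0,-50],"twist":0},{"linear":[0,0,-90],"twist":0},{"linear":[0,0,-130],"twist":0},{"linear":[0,0,-170],"twist":0}]}'
python3 -m creep '{"motion":[{"linear":[0,0,0],"twist":0},{"linear":[0,0,0],"twist":0},{"linear":[0,0,0],"twist":0},{"linear":[0,0,0],"twist":0},{"linear":[0,0,0],"twist":0}]}'
python3 - <<'E'
from h import *
s=snap("wrist","w10"); s2=snap("scene","s10")
cv2.imwrite("pics/c10.png",np.hstack([s["img"][0:330,220:560],cv2.resize(s2["img"][160:290,180:350],(431,330),interpolation=3)]))
E
```

```text
time_s: 37.57
ee_pos: [461.7, -114.2, 288.1]
orientation: [-2.163, -2.278, 0.001]
force: [1.3, 0.1, 0.0]
width: 0.006
finger_force: 0.0
time_s: 37.98
ee_pos: [461.4, -114.1, 284.9]
orientation: [-2.161, -2.276, 0.002]
force: [0.5, 0.5, 0.5]
width: 0.005
finger_force: 0.0
```

View pics/c10.png

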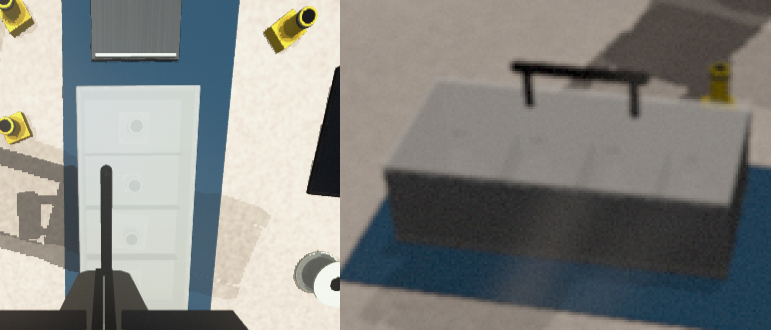

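The lid lies flat on the case. The nozzles show upright through it in their bays, and the arm is clear.

```bash
python3 -c "
from station import order
print(order.job_done())"
```

```text
the job is handed in; nothing more can be done
None
```

The job is handed in at about 38 s of the 125 s allowed: all four nozzles stand upright in the case in rack order with the lid shut, and the phone, reel and flux bottle were left alone; the judge's verdict was not shown.

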